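Trip test of the bench safety switch

TASK

The lever of the bench trip switch is blocked by a wooden prop rod: take the rod out of its socket and stand it upright in the white tool cup. Then press the test button so that the lever drops, and lift the lever back up until it latches and stays up by itself. Leave the cup standing and do not disturb the glass or the brass punch.

Things in the scene. Friction and masses are not known exactly. Their poses are not given: they have to be found in the camera images.
- trip_switch: the trip switch, fixed to the table: dark steel base plate 250 x 90 x 8 mm with a grey housing 150 x 80 mm whose top is 75 mm above the table. Origin: centre of the plate's underside. Its x axis runs along the plate, z up: the lever drops toward its -x end, the test button is near its +x end (x = +96 mm), the lever hinge at x = +20 mm, the prop socket at x = -95 mm.
- lever_hinge (a point): the lever's hinge axis, 90 mm above the table; the axis is parallel to the switch's y axis.
- lever_grip (a point): centre of the black cross grip at the lever's end, 140 mm from the hinge: a roller 32 mm in diameter, 36 mm long, axis along the switch's y, turning freely on the 12 mm bar. Latched, it is 36 mm to the -x side of the hinge, 225 mm above the table; dropped, 137 mm and 61 mm. Pinch its flat ends from above (closing along y) and lead it along its arc; the tool need not turn.
- trip_lever (a joint): lever angle, rad: 0 = up and latched (the bar 75 degrees above level, leaning toward -x), 1.52 = fully dropped (12 degrees below level). Gravity and a light spring (about 0.1 Nm) make it fall when unlatched. To latch, it must be lifted a little beyond 0 (the stop is at -0.09); the catch rides over from about 0.4 rad up, lifting takes 1 N, then about 2.5 N at the grip, then snaps in at about 0.
- button_top (a point): centre of the top face of the round black test button, 32 mm in diameter, on the housing; 91 mm above the table when not pressed; pressed straight down.
- test_button (a joint): test button travel, m: 0 = out, 0.009 = fully in. A spring holds it out (2 N at the start, 6 N fully in); the lever is released at about 6 mm.
- prop_socket (a point): centre of the mouth of the socket tube on the plate (bore 20 mm, 24 mm deep, mouth 32 mm above the table) in which the prop rod stands at the start.
- rod_top (a point): centre of the top end of the prop rod, a wooden rod 170 mm long and 16 mm in diameter that stands upright at the start, with its top 178 mm above the table.
- rod_foot (a point): centre of the lower end of the same rod; with rod_top it gives the rod's axis. The rod must be lifted 24 mm to leave the socket.
- prop_rod: the prop rod (35 g); origin on its side at half its length; its own y axis runs along the rod, from foot to top.
- tool_cup: round white ceramic cup, 95 mm high, 74 mm across the mouth outside, wall 4 mm, empty and loose (about 0.45 kg). Origin: centre of its underside; z is its axis.
- tool_cup_in (a point): centre of the cup's inner floor, a few mm above the table.
- glass: drinking glass, 81 mm wide, 93 mm high, a bystander. Origin: centre of its underside.
- punch: brass cap punch, 26 mm wide, 67 mm high, a bystander standing upright. Origin: centre of its underside.

How it is judged:
By the outcome, as a careful person would: the job done as asked, in the order asked, and still so for the second after the job is handed in, with the robot touching nothing.
It also fails if it takes over 72 s, if anything falls off the work surface, if the arm or the gripper's body presses on something with over 40 N, if the wrist force passes 120 N, or if a joint passes its speed limit or range.

ROBOT

A 6-joint arm with a two-finger parallel gripper is mounted at the origin on the work surface; the furniture and walls round the work are solid. World frame = base frame: x ahead of the robot, y to its left, z up, the work surface at z = 0. Lengths are in mm, angles in degrees, forces in N, time in s.
With the tool pointing down it reaches from about 300 to 850 mm from the base axis. Payload 4.2 kg.
Tool frame: the origin (TCP) lies midway between the tips of the shut fingers; the grasp point (between the pads) lies 19 mm behind it; z points along the fingers, y is the line along which they close (so a half turn about z gives the same grasp; the last joint's range is limited). The gripper opens to 91 mm and grips with 3 to 60 N. Pads are 32 mm wide; open, the fingers measure 118 mm over their backs; the gripper's body (76 mm by 178 mm) begins 60 mm behind the grasp point.
Start: joints at [-68.755, 18.312, 89.639, -0, 72.044, -1.146], TCP at [219.038, -531.663, 213.976] pointing down, gripper open.
Joint ranges: [-177.97, 177.97], [-48.28, 115.42], [12.27, 149.76], [-77.06, 257.06], [2.81, 150.46], [-146.56, 146.56]. Speed limits (degrees/s): [147.25, 147.25, 180, 180, 180, 180].

INTERFACE

Orientations are given as [roll, pitch, yaw] about the fixed x, y, z axes, in that order (R = Rz(yaw) Ry(pitch) Rx(roll)).
In Python, from workcell import env gives the robot as it stands.
- The arm moves only by the shell command python3 drive.py 'ROWS' [OPENING] [FORCE]. ROWS is rows parted by semicolons, their numbers by spaces, 1 to 8 of them, each of 6 numbers: dx, dy, dz in mm, then a rotation vector rx, ry, rz in degrees; each row shifts and turns the commanded pose from where the row before left it, along the tool's axes as they then stand; what a row does not reach is not made up. A row lasts 1/10 s, in which the tool goes at most 50 mm and 8.59 degrees, less where a joint would pass 70% of its speed; a pose out of reach is approached as far as the arm can. OPENING is the finger opening in mm, set as the command begins (- or left out keeps the last). The fingers move at their own pace and stop on an object; FORCE is the grip in N (left out, the last holds). Time passes only in rows, so rows that do not move let the fingers close. It prints the time, the measured TCP pose, the force, the opening and the grip force at its end.
- env.state(): the state, without advancing time (a new reading comes with each control period).
- env.grab_frame(name): name is "scene" or "side" or "wrist"; returns the picture (400x640x3 uint8, blue, green, red); there is no depth.
- env.camera_model(name): a dict with "fx", "fy", "cx", "cy" (pixels), "T" (4x4, takes a point from camera to world coordinates). Camera axes: x right, y up, looking along -z (the intrinsics and any distortion apply to the point x, -y, -z); pixel columns grow to the right and rows downward; lengths in mm; the calibration is good to about 2 mm. A picture is of the moment at which its call begins: read the wrist's pose just before it. camera_model takes no time and is no camera call; for the wrist camera it gives the pose at the moment of the call.
- env.job_done(): hands the job in; it is judged then, once.
The state is a dict: "time_s": time; "qpos": joint angles; "qvel": joint speeds; "effort": joint torques, N m; "ee_pos": TCP position; "ee_rot": TCP orientation; "force": force on the tool from outside, world axes, zero at the start; "torque": the same for the moment, N m; "gripper_width": finger opening in mm; "gripper_force": force on a finger pad.
Only numpy, scipy, OpenCV 4.12 (cv2) and the standard library are available. Lean on these libraries where they do the work, as an engineer would, in place of code of your own. Each camera call takes 0.05 s, during which the arm holds its last target. There are 200 camera calls.

## Working session

There is one attempt and no reset: what is moved stays moved. The work goes in short steps, Python scripts to look and compute and a shell command to move; the robot and the scene stay as the last step left them, time stands still between calls to the robot, and variables do not carry over. Pictures are saved under pics/ and viewed, at most 13 in all, crops included, and the job is handed in when it is done.

```bash
ls; mkdir -p pics
python3 - <<'E'
from workcell import env
import cv2
s=env.state();print({k:s[k] for k in('time_s','ee_pos','ee_rot','gripper_width')})
for n in('scene','side'):
    cv2.imwrite(f'pics/{n}0.png',env.grab_frame(n));m=env.camera_model(n);print(n,m)
E
```

```text
drive.py
pics
workcell.py
{'time_s': 0.0, 'ee_pos': array([ 218.86279928, -531.19011968,  213.14130453]), 'ee_rot': array([-1.79903027e+02,  2.94270392e-04,  2.23929634e+01]), 'gripper_width': 91.13971970681426}
scene {'fx': 439.47437433718517, 'fy': 439.47437433718517, 'cx': 322.9775878184182, 'cy': 203.71361294345976, 'T': array([[-7.11207265e-01,  4.31284165e-01, -5.55137996e-01,
        -1.85811407e+02],
       [-7.02868810e-01, -4.50453939e-01,  5.50514926e-01,
         8.45381480e+02],
       [-1.26357265e-02,  7.81719398e-01,  6.23502302e-01,
         8.70076919e+02],
       [ 0.00000000e+00,  0.00000000e+00,  0.00000000e+00,
         1.00000000e+00]])}
side {'fx': 361.8743778037873, 'fy': 361.8743778037873, 'cx': 317.9557053399039, 'cy': 197.50288224353469, 'T': array([[-9.76122839e-01,  1.11795654e-01, -1.86241606e-01,
         2.92355710e+02],
       [-2.16575172e-01, -5.66865895e-01,  7.94832216e-01,
         1.02408528e+03],
       [-1.67152272e-02,  8.16189187e-01,  5.77542910e-01,
         7.35484079e+02],
       [ 0.00000000e+00,  0.00000000e+00,  0.00000000e+00,
         1.00000000e+00]])}
```

View pics/scene0.png

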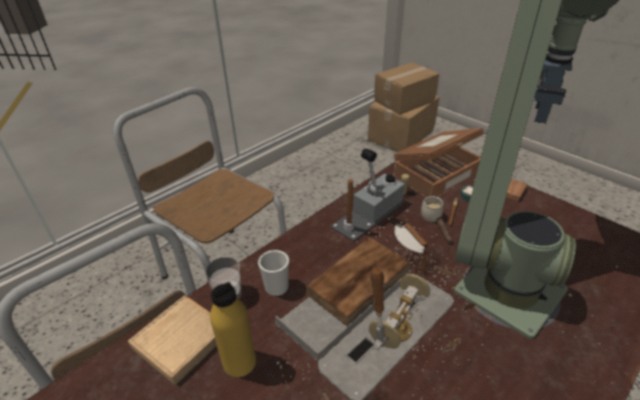

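View pics/side0.png

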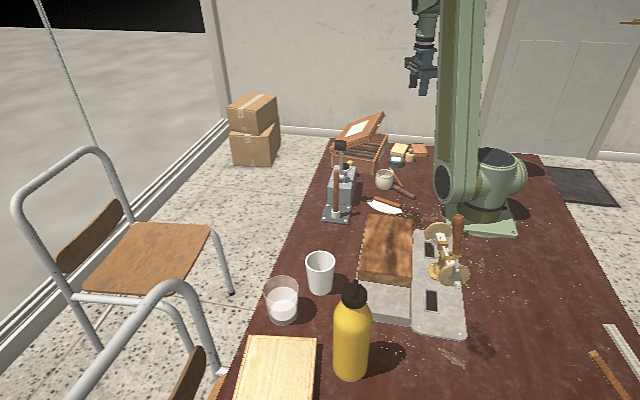

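The scene view shows the switch at about (372,200), with the rod at (350,180–225) and the grip at (369,155). The cup is at (274,272) and the glass at (224,275). In the side view the switch is at (340,185), the cup at (320,272) and the glass at (281,300). I'll zoom in on both.

Run:
```python
import cv2,numpy as np
a=cv2.imread('pics/scene0.png')[140:250,320:430];b=cv2.imread('pics/side0.png')[130:240,290:400]
cv2.imwrite('pics/zoom.png',np.hstack([cv2.resize(i,(400,400),interpolation=cv2.INTER_CUBIC) for i in(a,b)]))
a=cv2.imread('pics/scene0.png')[240:310,190:300];b=cv2.imread('pics/side0.png')[240:330,250:350]
cv2.imwrite('pics/zoomcup.png',np.hstack([cv2.resize(a,(440,280)),cv2.resize(b[:70*1+20],(350,315))[:280]]))
```

```text
(no output)
```

View pics/zoom.png

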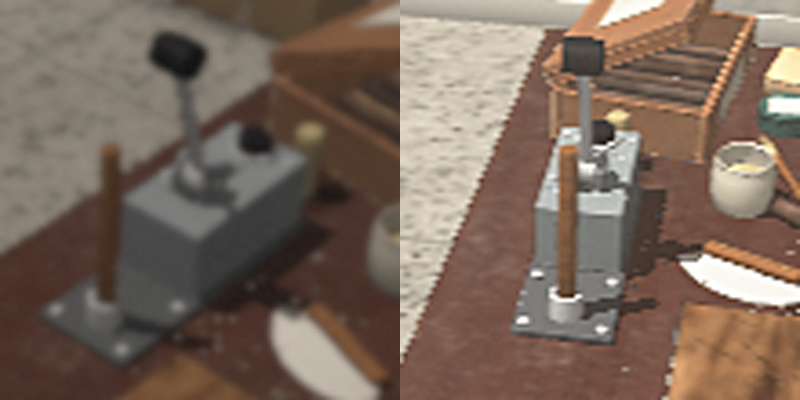

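Zoom: the rod top is at scene (350,181) and side (336,171). The button is at (390,178)/(345.5,166), the grip at (369,155)/(340.6,145.4), and the socket mouth at (348.3,223.3)/(335.7,211.7). The brass punch stands just past the button end.

```bash
cat > h.py <<'E'
import numpy as np,cv2
from workcell import env
def ray(n,u,v,m=None):
    m=m or env.camera_model(n);T=np.array(m['T'])
    d=T[:3,:3]@np.array([(u-m['cx'])/m['fx'],-(v-m['cy'])/m['fy'],-1]);return T[:3,3],d
def plane(n,u,v,z,m=None):
    o,d=ray(n,u,v,m);return o+d*(z-o[2])/d[2]
def tri(*rs):
    A=0;b=0
    for o,d in rs:
        d=d/np.linalg.norm(d);P=np.eye(3)-np.outer(d,d);A=A+P;b=b+P@o
    return np.linalg.solve(A,b)
def proj(n,p,m=None):
    m=m or env.camera_model(n);c=np.linalg.inv(np.array(m['T']))@np.append(p,1)
    return m['cx']+m['fx']*c[0]/-c[2],m['cy']-m['fy']*c[1]/-c[2]
E
python3 - <<'E'
from h import *
np.set_printoptions(precision=1,suppress=True)
D=dict(rod=((350,181.2),(336.2,171.3),178),btn=((390.1,177.2),(345.5,165.4),91),grip=((369,155.1),(340.6,145.4),225),sock=((348.3,223.3),(335.7,211.7),32))
for k,(a,b,z) in D.items():
    print(k,plane('scene',*a,z),plane('side',*b,z),tri(ray('scene',*a),ray('side',*b)))
for n,f,c in(('scene','scene0',(274,272)),('side','side0',(320,272))):
    im=cv2.imread(f'pics/{f}.png');h=cv2.cvtColor(im,cv2.COLOR_BGR2HSV)
    m=cv2.inRange(h,(0,0,90),(180,60,255));k,l,st,ce=cv2.connectedComponentsWithStats(m)
    i=l[c[1]+8,c[0]];print(n,st[i],ce[i])
E
```

```text
rod [446.2 114.7 178. ] [448.2 115.  178. ] [448.6 111.9 175.8]
btn [450.8 -77.5  91. ] [447.4 -72.4  91. ] [448.2 -74.   91.9]
grip [447.3  37.8 225. ] [448.8  38.7 225. ] [449.2  35.4 223.1]
sock [443.6 119.4  32. ] [446.8 121.4  32. ] [448.  114.3  26.3]
scene [ 257  249   33   46 1102] [273.5 270.1]
side [ 305  250   31   46 1109] [319.8 271.5]
```

View pics/zoomcup.png

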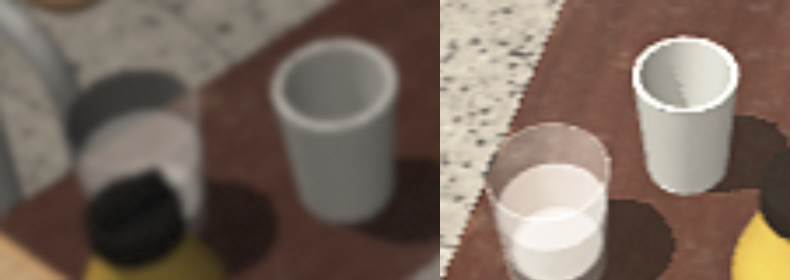

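```bash
python3 - <<'E'
from h import *
np.set_printoptions(precision=1,suppress=True)
for a,b,z in (((273.8,261.3),(320.3,260.9),95),((223.5,266),(286.3,253),93)):
    print(plane('scene',*a,z),plane('side',*b,z),tri(ray('scene',*a),ray('side',*b)))
E
R='0 0 -18 0 0 -8.45'
python3 drive.py '0 0 -18 0 0 -8.45;0 0 -18 0 0 -8.45;0 0 -18 0 0 -8.45;0 0 -18 0 0 -8.45;0 0 -18 0 0 -8.45;0 0 -18 0 0 -8.45;0 0 -18 0 0 -8.45;0 0 -18 0 0 -8.45'
```

```text
[432.7 403.7  95. ] [434.9 404.7  95. ] [435.5 401.7  91.7]
[510.1 497.4  93. ] [525.5 392.9  93. ] [473.  508.1 173.1]
time_s: 0.9
ee_pos: [218.9, -531.4, 358.2]
ee_rot: [-180.0, -0.1, 90.3]
force: [0.3, -0.6, 0.2]
gripper_width: 91.2
gripper_force: 0.0
```

```bash
python3 drive.py '38 13 0 0 0 0;38 13 0 0 0 0;38 13 0 0 0 0;38 13 0 0 0 0;38 13 0 0 0 0;38 13 0 0 0 0;38 13 0 0 0 0;38 13 0 0 0 0' ; python3 drive.py '38 13 0 0 0 0;38 13 0 0 0 0;38 13 0 0 0 0;38 13 0 0 0 0;38 13 0 0 0 0;38 13 0 0 0 0;38 14 0 0 0 0;10 4 0 0 0 0';
python3 drive.py '0 0 0 0 0 0;0 0 0 0 0 0'
python3 - <<'E'
from h import *
m=env.camera_model('wrist');im=env.grab_frame('wrist');cv2.imwrite('pics/w1.png',im)
print(m);print(env.state()['ee_pos'])
for p in ((447,116,178),(447,116,32),(447,38,225),(448,-75,91)):print(proj('wrist',p,m))
E
```

```text
time_s: 1.7
ee_pos: [323.1, -226.0, 357.7]
ee_rot: [-180.0, -0.0, 90.0]
force: [0.1, -0.7, -0.6]
gripper_width: 91.2
gripper_force: 0.0
time_s: 2.5
ee_pos: [419.7, 51.3, 357.3]
ee_rot: [-179.9, -0.1, 90.2]
force: [-0.6, -0.7, -0.5]
gripper_width: 91.4
gripper_force: 0.0
time_s: 2.7
ee_pos: [418.7, 47.6, 357.7]
ee_rot: [-179.9, 0.1, 90.0]
force: [0.8, 0.0, -1.1]
gripper_width: 91.0
gripper_force: 0.0
{'fx': 301.88414680929355, 'fy': 301.88414680929355, 'cx': 323.3901498405885, 'cy': 198.14239894614545, 'T': array([[ 9.99999394e-01,  3.37636386e-04,  1.04783788e-03,
         4.20306109e+02],
       [-6.10140061e-04,  9.62231351e-01,  2.72232356e-01,
         1.24393964e+02],
       [-9.16346912e-04, -2.72232830e-01,  9.62230974e-01,
         5.28710900e+02],
       [ 0.00000000e+00,  0.00000000e+00,  0.00000000e+00,
         1.00000000e+00]])}
[418.67067532  47.25565141 357.83461434]
(np.float64(347.4010183728668), np.float64(120.47061146274478))
(np.float64(340.4606969568816), np.float64(118.20719924818687))
(np.float64(349.2298000801124), np.float64(198.56490914237213))
(np.float64(341.30682803638337), np.float64(244.30113684060282))
```

View pics/w1.png

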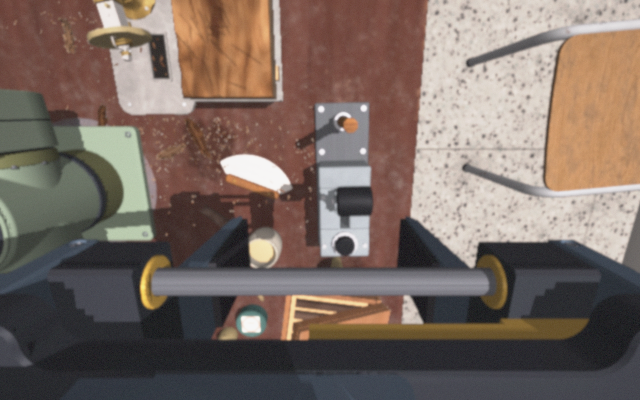

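Run:
```python
from h import *
im=cv2.imread('pics/w1.png')
cv2.imwrite('pics/w1z.png',cv2.resize(im[95:265,300:390],None,fx=3.5,fy=3.5,interpolation=cv2.INTER_CUBIC))
```

```text
(no output)
```

View pics/w1z.png

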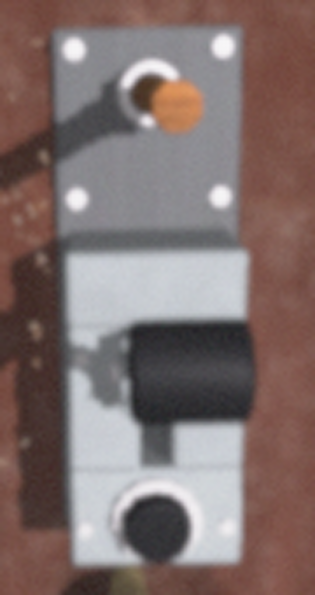

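Rod top at wrist pixel (350.9,125.6), socket mouth at (342.9,121.6), button at (344.9,245.3), grip at (354.3,200.7). I'll fuse the three views.

Run:
```python
from h import *
np.set_printoptions(precision=1,suppress=True)
D=dict(rod=((350,181.2),(336.2,171.3),(350.9,125.6),178),btn=((390.1,177.2),(345.5,165.4),(344.9,245.3),91),grip=((369,155.1),(340.6,145.4),(354.3,200.7),225),sock=((348.3,223.3),(335.7,211.7),(342.9,121.6),32))
for k,(a,b,c,z) in D.items():
    print(k,plane('wrist',*c,z),tri(ray('scene',*a),ray('side',*b),ray('wrist',*c)))
```

```text
rod [451.2 110.1 178. ] [450.2 109.8 174.2]
btn [453.7 -77.1  91. ] [451.3 -78.4  88.7]
grip [452.4  35.3 225. ] [450.9  34.  222.1]
sock [451.2 110.5  32. ] [450.4 110.4  22.8]
```

```bash
python3 drive.py '32 16 0 0 0 0;32 16 0 0 0 0;0 0 40 0 0 0;0 0 40 0 0 0;0 0 40 0 0 0;0 0 20 0 0 0;0 0 0 0 0 0;0 0 0 0 0 0'
python3 - <<'E'
from h import *
m=env.camera_model('wrist');im=env.grab_frame('wrist');cv2.imwrite('pics/w2.png',im)
print(env.state()['ee_pos'])
print(proj('wrist',(450.5,112,178),m))
E
```

```text
time_s: 3.55
ee_pos: [451.6, 111.3, 218.8]
ee_rot: [179.9, 0.0, 89.9]
force: [1.2, 0.5, 1.2]
gripper_width: 91.1
gripper_force: 0.0
[452.17489366 111.68692493 219.50823999]
(np.float64(319.9689105183936), np.float64(219.2043546487794))
```

View pics/w2.png

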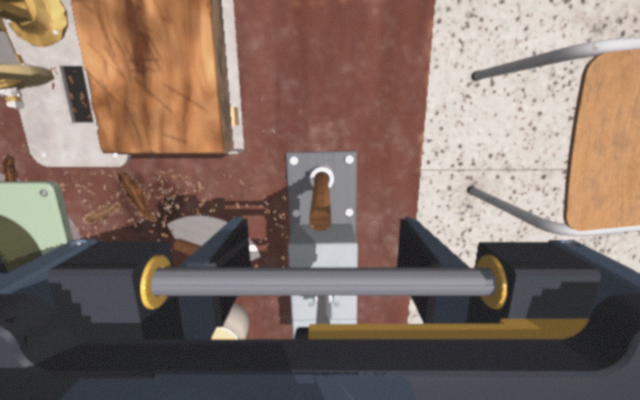

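The rod top sits at (319.5,219), exactly where predicted and centred between the fingers. Descending to grip it.

```bash
python3 drive.py '0 -1 30 0 0 0;0 0 30 0 0 0;0 0 19 0 0 0;0 0 0 0 0 0' && python3 drive.py '0 0 0 0 0 0;0 0 0 0 0 0;0 0 0 0 0 0;0 0 0 0 0 0;0 0 0 0 0 0;0 0 0 0 0 0' 10 15 && python3 drive.py '0 0 0 0 0 0;0 0 0 0 0 0'
```

```text
time_s: 4.0
ee_pos: [449.6, 111.8, 138.4]
ee_rot: [-179.9, 0.0, 90.0]
force: [0.0, 1.0, 0.3]
gripper_width: 91.0
gripper_force: 0.0
time_s: 4.6
ee_pos: [450.2, 112.3, 139.1]
ee_rot: [180.0, 0.0, 90.0]
force: [0.3, 1.0, -0.7]
gripper_width: 46.2
gripper_force: 0.0
time_s: 4.8
ee_pos: [450.1, 112.3, 138.9]
ee_rot: [-180.0, 0.0, 90.0]
force: [0.0, -0.2, 0.1]
gripper_width: 30.3
gripper_force: 0.0
```

```bash
python3 drive.py '0 0 0 0 0 0;0 0 0 0 0 0;0 0 0 0 0 0;0 0 0 0 0 0' && python3 drive.py '0 0 -5 0 0 0;0 0 -5 0 0 0;0 0 -8 0 0 0;0 0 -10 0 0 0;0 0 -15 0 0 0'
```

```text
time_s: 5.2
ee_pos: [450.1, 112.3, 138.9]
ee_rot: [-180.0, 0.0, 90.0]
force: [0.0, -0.1, 0.2]
gripper_width: 16.2
gripper_force: 15.0
time_s: 5.7
ee_pos: [449.8, 112.2, 182.6]
ee_rot: [-180.0, 0.0, 90.0]
force: [0.7, -0.5, -0.7]
gripper_width: 16.3
gripper_force: 15.0
```

```bash
python3 drive.py '0 0 -35 0 0 0;0 0 -35 0 0 0;20 0 -30 0 0 0;40 -3 0 0 0 0;40 -4 0 0 0 0;40 -4 0 0 0 0;30 -4 0 0 0 0;20 0 0 0 0 0' && python3 drive.py '0 0 0 0 0 0;0 0 0 0 0 0'
python3 - <<'E'
from h import *
m=env.camera_model('wrist');im=env.grab_frame('wrist');cv2.imwrite('pics/w3.png',im)
p=env.state()['ee_pos'];print(p)
np.save('w3.npy',m,allow_pickle=True)
print('cup',proj('wrist',(435,403,95),m),'foot',proj('wrist',(p[0],p[1],p[2]-131),m),'top',proj('wrist',(p[0],p[1],p[2]+39),m))
E
```

```text
time_s: 6.5
ee_pos: [434.5, 304.5, 282.8]
ee_rot: [180.0, -0.1, 90.1]
force: [0.1, 0.3, -1.0]
gripper_width: 16.2
gripper_force: 15.0
time_s: 6.7
ee_pos: [435.1, 302.1, 282.3]
ee_rot: [180.0, 0.0, 90.0]
force: [-0.0, -0.2, -0.8]
gripper_width: 16.2
gripper_force: 15.0
[435.10501312 301.5805882  282.27328062]
cup (np.float64(322.1110741386947), np.float64(90.43556609387363)) foot (np.float64(322.0846104857369), np.float64(190.59581849605146)) top (np.float64(320.73393413157726), np.float64(276.48019929000844))
```

View pics/w3.png

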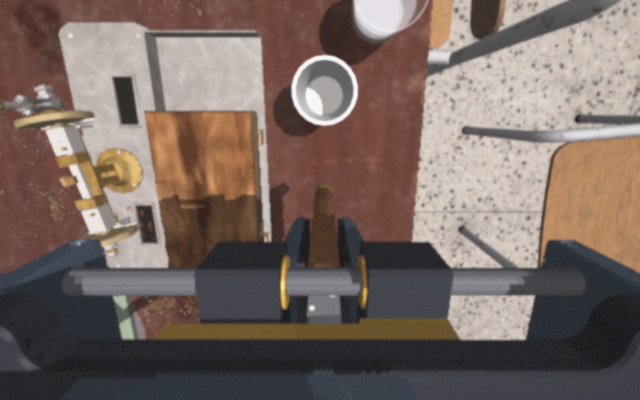

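The cup rim is centred at (325,91) and the rod foot at (323,187). That puts the cup near (438,402), so I'll go there and lower.

```bash
python3 drive.py '40 1 0 0 0 0;35 1 0 0 0 0;20 1 0 0 0 0;5 0 0 0 0 0;0 0 0 0 0 0' && python3 drive.py '0 0 20 0 0 0;0 0 25 0 0 0;0 0 25 0 0 0;0 0 25 0 0 0;0 0 20 0 0 0;0 0 15 0 0 0;0 0 5 0 0 0;0 0 0 0 0 0'
```

```text
time_s: 7.25
ee_pos: [438.4, 401.4, 281.8]
ee_rot: [-180.0, 0.1, 90.0]
force: [0.3, -0.3, -1.1]
gripper_width: 15.9
gripper_force: 15.0
time_s: 8.05
ee_pos: [438.2, 400.9, 146.8]
ee_rot: [-180.0, 0.1, 89.9]
force: [-0.1, 0.3, -0.5]
gripper_width: 16.2
gripper_force: 15.0
```

```bash
python3 drive.py '0 0 2 0 0 0;0 0 2 0 0 0;0 0 0 0 0 0'
```

```text
time_s: 8.35
ee_pos: [438.3, 402.3, 143.4]
ee_rot: [180.0, -0.0, 90.0]
force: [-0.6, 0.0, -0.8]
gripper_width: 16.2
gripper_force: 15.0
```

```bash
python3 drive.py '0 0 2 0 0 0;0 0 2 0 0 0;0 0 0 0 0 0';python3 drive.py '0 0 1 0 0 0;0 0 1 0 0 0;0 0 0 0 0 0'
```

```text
time_s: 8.65
ee_pos: [438.0, 402.2, 138.6]
ee_rot: [-180.0, 0.0, 90.0]
force: [-0.8, -0.2, 0.2]
gripper_width: 16.4
gripper_force: 15.0
time_s: 8.95
ee_pos: [438.1, 402.3, 136.7]
ee_rot: [-180.0, 0.0, 90.0]
force: [0.4, -0.6, -0.4]
gripper_width: 16.2
gripper_force: 15.0
```

```bash
python3 drive.py '0 0 1 0 0 0;0 0 0 0 0 0';python3 drive.py '0 0 1 0 0 0;0 0 0 0 0 0'
```

```text
time_s: 9.15
ee_pos: [438.2, 402.4, 135.9]
ee_rot: [180.0, -0.0, 90.0]
force: [-0.3, 0.2, 0.1]
gripper_width: 16.1
gripper_force: 15.0
time_s: 9.35
ee_pos: [438.4, 402.5, 135.9]
ee_rot: [180.0, -0.0, 90.0]
force: [-0.8, -1.0, 5.0]
gripper_width: 15.9
gripper_force: 15.0
```

```bash
python3 drive.py '0 0 0 0 0 0;0 0 0 0 0 0;0 0 0 0 0 0;0 0 0 0 0 0;0 0 0 0 0 0' 60 && python3 drive.py '0 0 -10 0 0 0;0 0 -20 0 0 0;0 0 -30 0 0 0;0 0 -40 0 0 0;0 0 -40 0 0 0;0 0 -20 0 0 0;0 0 -10 0 0 0;0 0 0 0 0 0'
python3 - <<'E'
from h import *
a=env.grab_frame('side')[180:330,240:390];b=env.grab_frame('wrist')[150:300,245:395]
cv2.imwrite('pics/v4.png',cv2.resize(np.hstack([a,b]),None,fx=2.6,fy=2.6))
E
```

```text
time_s: 9.85
ee_pos: [438.1, 402.3, 134.7]
ee_rot: [-180.0, 0.0, 90.0]
force: [-0.2, 0.7, 0.6]
gripper_width: 53.2
gripper_force: 0.0
time_s: 10.65
ee_pos: [438.5, 402.6, 306.4]
ee_rot: [179.9, -0.1, 90.0]
force: [-0.2, 0.3, -1.0]
gripper_width: 59.6
gripper_force: 0.0
```

View pics/v4.png

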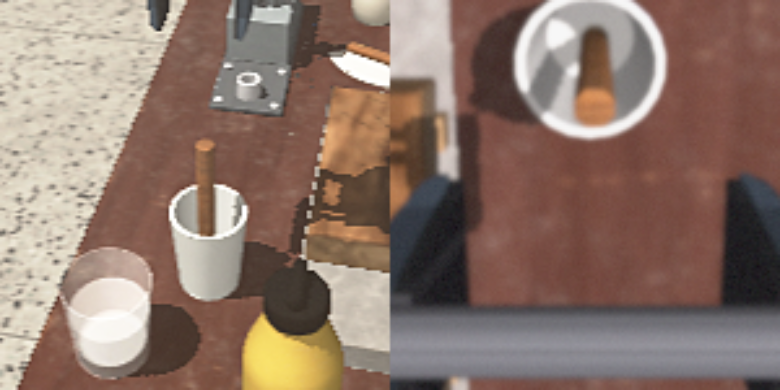

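The rod stands upright at the cup's centre, and the cup and glass are untouched. Next is the button, with the fingers shut and the tool yawed to 45° so the body and camera clear the lever.

```bash
python3 drive.py '-40 0 0 0 0 0;-40 0 0 0 0 0;-40 0 0 0 0 0;-40 0 0 0 0 0;-40 0 0 0 0 0;-40 0 0 0 0 0;-40 0 0 0 0 0;-40 0 0 0 0 0' 0 && python3 drive.py '-40 3 0 0 0 0;-40 3 0 0 0 0;-40 3 0 0 0 0;-40 3 0 0 0 0;0 0 0 0 0 0' && python3 drive.py '0 0 0 0 0 7.5;0 0 0 0 0 7.5;0 0 0 0 0 7.5;0 0 0 0 0 7.5;0 0 0 0 0 7.5;0 0 0 0 0 7.5;0 0 0 0 0 0;0 0 0 0 0 0'
```

```text
time_s: 11.55
ee_pos: [437.0, 80.6, 303.2]
ee_rot: [-179.8, 0.0, 90.0]
force: [1.6, -0.0, 0.3]
gripper_width: 1.1
gripper_force: 0.0
time_s: 12.05
ee_pos: [449.4, -81.4, 303.0]
ee_rot: [-179.8, 0.1, 89.7]
force: [-0.3, 0.1, -0.3]
gripper_width: 0.3
gripper_force: 0.0
time_s: 12.85
ee_pos: [449.7, -77.1, 304.0]
ee_rot: [-179.9, 0.1, 45.2]
force: [0.0, 0.3, 0.1]
gripper_width: 0.5
gripper_force: 0.0
```

```bash
python3 - <<'E'
from h import *
np.set_printoptions(precision=0,suppress=True)
for a,b in (((482,129),(383,112)),((462,132),(369,111)),((398,157),(338,141)),((480,150),(383,135)),((405.3,179),(350,161.5))):
    print(tri(ray('scene',*a),ray('side',*b)))
print(plane('scene',405.3,175,67),plane('side',350,161,67))
E
python3 drive.py '0 0 40 0 0 0;0 0 30 0 0 0;0 0 0 0 0 0'
```

```text
[ 348. -424.  156.]
[ 397. -379.  161.]
[ 485. -156.  128.]
[ 344. -442.   56.]
[ 440. -145.   61.]
[ 443. -149.   67.] [ 442. -148.   67.]
time_s: 13.15
ee_pos: [447.1, -76.9, 231.1]
ee_rot: [-179.5, 0.3, 45.1]
force: [0.0, 0.2, -0.2]
gripper_width: 0.5
gripper_force: 0.0
```

```bash
python3 drive.py '0 2 35 0 0 0;0 2 35 0 0 0;0 0 35 0 0 0;0 0 20 0 0 0;0 0 8 0 0 0;0 0 0 0 0 0;0 0 0 0 0 0'
```

```text
time_s: 13.85
ee_pos: [454.3, -80.8, 103.4]
ee_rot: [179.9, -0.1, 45.0]
force: [0.7, -1.0, -0.4]
gripper_width: 0.4
gripper_force: 0.0
```

```bash
python3 drive.py '0 0 5 0 0 0;0 0 5 0 0 0;0 0 3 0 0 0;0 0 0 0 0 0;0 0 0 0 0 0'
```

```text
time_s: 14.35
ee_pos: [452.9, -80.5, 88.9]
ee_rot: [180.0, 0.0, 45.0]
force: [1.5, 0.4, 0.7]
gripper_width: 0.6
gripper_force: 0.2
```

```bash
python3 drive.py '0 0 2 0 0 0;0 0 2 0 0 0;0 0 1 0 0 0;0 0 0 0 0 0;0 0 0 0 0 0'
```

```text
time_s: 14.85
ee_pos: [453.0, -80.6, 84.1]
ee_rot: [180.0, -0.0, 45.0]
force: [-1.0, -1.1, 4.9]
gripper_width: 0.4
gripper_force: 2.3
```

```bash
python3 drive.py '0 0 1.5 0 0 0;0 0 0.5 0 0 0;0 0 0 0 0 0;0 0 0 0 0 0'
python3 - <<'E'
from h import *
im=env.grab_frame('side');g=cv2.cvtColor(im,cv2.COLOR_BGR2GRAY)
old=cv2.cvtColor(cv2.imread('pics/side0.png'),cv2.COLOR_BGR2GRAY)
for nm,p in (('up',(451,34,225)),('dropped',(451,134,61))):
    u,v=map(round,proj('side',p));print(nm,u,v,'now',g[v-3:v+4,u-3:u+4].mean(),'start',old[v-3:v+4,u-3:u+4].mean())
E
```

```text
time_s: 15.25
ee_pos: [453.0, -80.6, 82.3]
ee_rot: [180.0, -0.0, 45.0]
force: [-0.9, -0.0, 6.3]
gripper_width: 0.7
gripper_force: 3.1
up 340 145 now 93.28571428571429 start 71.95918367346938
dropped 334 207 now 66.77551020408163 start 104.22448979591837
```

```bash
python3 drive.py '0 0 -10 0 0 0;0 0 -30 0 0 0;0 0 -40 0 0 0;0 0 -40 0 0 0;0 0 -20 0 0 0;0 0 0 0 0 -7.5;0 0 0 0 0 -7.5;0 0 0 0 0 -7.5' 70 && python3 drive.py '0 0 0 0 0 -7.5;0 0 0 0 0 -7.5;0 0 0 0 0 -7.5;0 0 0 0 0 0;40 0 0 0 0 0;40 0 0 0 0 0;30 0 0 0 0 0;0 0 0 0 0 0' && python3 drive.py '0 0 0 0 0 0'
python3 - <<'E'
from h import *
m=env.camera_model('wrist');im=env.grab_frame('wrist');cv2.imwrite('pics/w5.png',im)
print(env.state()['ee_pos']);s=env.grab_frame('side')
print([proj('wrist',p,m) for p in((451,134,61),(451,34,225))])
cv2.imwrite('pics/v5.png',np.hstack([cv2.resize(im[60:310,220:420],(400,500)),cv2.resize(s[120:245,285:385],(400,500))]))
E
```

```text
time_s: 16.1
ee_pos: [452.6, -80.4, 222.2]
ee_rot: [-180.0, 0.0, 67.8]
force: [-0.7, 0.3, 0.4]
gripper_width: 61.8
gripper_force: 0.0
time_s: 16.9
ee_pos: [452.6, 32.2, 222.0]
ee_rot: [-180.0, -0.1, 90.0]
force: [-0.7, -0.3, -0.2]
gripper_width: 69.7
gripper_force: 0.0
time_s: 17.0
ee_pos: [452.8, 29.7, 221.9]
ee_rot: [-180.0, 0.0, 90.0]
force: [-1.2, -0.7, -0.6]
gripper_width: 70.1
gripper_force: 0.0
[452.8236871   29.14237712 221.91214399]
[(np.float64(320.3263769758442), np.float64(85.16388658600044)), (np.float64(318.14883360494343), np.float64(238.1994987320155))]
```

View pics/v5.png

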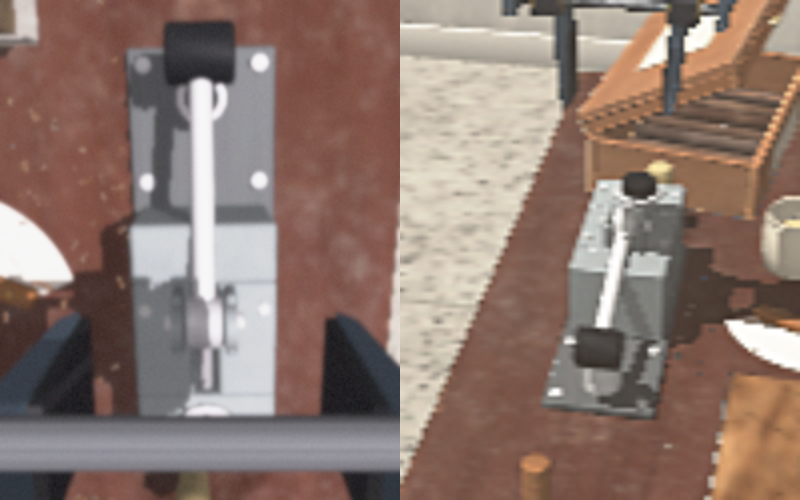

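The lever is down, with the roller at wrist pixel (319.5,87) against a predicted (320,85). That places it at about (450.5,133,61), and the button is out again. Going in to pinch it.

```bash
python3 drive.py '40 -1 0 0 0 0;40 -1 0 0 0 0;24 0 0 0 0 0;0 0 40 0 0 0;0 0 40 0 0 0;0 0 40 0 0 0;0 0 30 0 0 0;0 0 15 0 0 0' && python3 drive.py '0 0 15 0 0 0;0 0 0 0 0 0;0 0 0 0 0 0'
```

```text
time_s: 17.9
ee_pos: [449.5, 131.8, 54.3]
ee_rot: [-179.7, 0.1, 89.8]
force: [-0.2, -0.9, -0.2]
gripper_width: 70.3
gripper_force: 0.0
time_s: 18.2
ee_pos: [451.4, 132.7, 42.1]
ee_rot: [-180.0, 0.0, 89.9]
force: [1.4, -0.2, 0.8]
gripper_width: 70.0
gripper_force: 0.0
```

```bash
python3 drive.py '0 0 0 0 0 0;0 0 0 0 0 0;0 0 0 0 0 0;0 0 0 0 0 0;0 0 0 0 0 0;0 0 0 0 0 0;0 0 0 0 0 0;0 0 0 0 0 0' 25 20
python3 - <<'E'
import numpy as np
# grasp arc about hinge (y,z)=(-3.5,90), r=140: angle above level from -12 to 75(+5), tool rows dx(=+y), dz(=-z)
a=np.radians(np.linspace(-12,80,24));y=140*np.cos(a);z=140*np.sin(a)
for i in range(23):print(round(np.degrees(a[i+1])),round(y[i+1]-y[i],1),round(z[i]-z[i+1],1),end='; ')
E
```

```text
time_s: 19.0
ee_pos: [449.1, 133.4, 41.5]
ee_rot: [-179.8, 0.0, 90.0]
force: [-5.2, 2.0, 1.7]
gripper_width: 35.9
gripper_force: 20.0
-8 1.7 -9.6; -4 1.0 -9.7; 0 0.3 -9.8; 4 -0.3 -9.8; 8 -1.0 -9.7; 12 -1.7 -9.6; 16 -2.4 -9.5; 20 -3.0 -9.3; 24 -3.7 -9.1; 28 -4.3 -8.8; 32 -4.9 -8.5; 36 -5.5 -8.1; 40 -6.0 -7.7; 44 -6.5 -7.3; 48 -7.0 -6.8; 52 -7.5 -6.3; 56 -7.9 -5.7; 60 -8.3 -5.2; 64 -8.6 -4.6; 68 -8.9 -4.0; 72 -9.2 -3.3; 76 -9.4 -2.7; 80 -9.6 -2.0;
```

```bash
python3 drive.py '1.7 -1 -9.6 0 0 0;1 0 -9.7 0 0 0;0.3 0 -9.8 0 0 0;-0.3 0 -9.8 0 0 0;-1 0 -9.7 0 0 0;-1.7 0 -9.6 0 0 0;-2.4 0 -9.5 0 0 0;-3 0 -9.3 0 0 0' && python3 drive.py '-3.7 0 -9.1 0 0 0;-4.3 0 -8.8 0 0 0;-4.9 0 -8.5 0 0 0;-5.5 0 -8.1 0 0 0;-6 0 -7.7 0 0 0;-6.5 0 -7.3 0 0 0;-7 0 -6.8 0 0 0;0 0 0 0 0 0'
```

```text
time_s: 19.8
ee_pos: [449.1, 128.3, 120.1]
ee_rot: [-179.9, -0.0, 90.0]
force: [-5.3, 1.6, -0.8]
gripper_width: 35.7
gripper_force: 20.0
time_s: 20.6
ee_pos: [449.8, 89.7, 176.7]
ee_rot: [180.0, -0.0, 89.9]
force: [-5.5, 4.0, 2.0]
gripper_width: 36.3
gripper_force: 20.0
```

```bash
python3 drive.py '-7.5 0 -6.3 0 0 0;-7.9 0 -5.7 0 0 0;-8.3 0 -5.2 0 0 0;-8.6 0 -4.6 0 0 0;-8.9 0 -4 0 0 0;-9.2 0 -3.3 0 0 0;-7 0 -2 0 0 0;0 0 0 0 0 0' && python3 drive.py '-4 0 -1 0 0 0;-4 0 -0.8 0 0 0;0 0 0 0 0 0;0 0 0 0 0 0'
```

```text
time_s: 21.4
ee_pos: [450.6, 31.7, 207.5]
ee_rot: [179.9, 0.0, 89.9]
force: [-3.4, 3.1, 6.0]
gripper_width: 35.9
gripper_force: 20.0
time_s: 21.8
ee_pos: [450.7, 24.1, 209.2]
ee_rot: [179.9, 0.0, 90.0]
force: [-3.3, 3.3, 6.4]
gripper_width: 36.0
gripper_force: 20.0
```

```bash
python3 drive.py '-2 0 -0.3 0 0 0;-2 0 -0.3 0 0 0;0 0 0 0 0 0;0 0 0 0 0 0'
```

```text
time_s: 22.2
ee_pos: [450.8, 20.4, 209.9]
ee_rot: [179.8, -0.0, 90.0]
force: [-2.3, 2.7, 6.6]
gripper_width: 36.1
gripper_force: 20.0
```

```bash
python3 drive.py '-2 0 0 0 0 0;-1 0 0 0 0 0;0 0 0 0 0 0;0 0 0 0 0 0'
```

```text
time_s: 22.6
ee_pos: [450.9, 18.6, 210.2]
ee_rot: [179.8, -0.2, 90.0]
force: [-2.8, 6.1, 8.7]
gripper_width: 36.0
gripper_force: 20.0
```

Force is rising, so it is at the stop. I'll let it back to the latched position and see whether it holds before releasing.

```bash
python3 drive.py '4 0 0.8 0 0 0;4 0 0.8 0 0 0;2 0 0 0 0 0;0 0 0 0 0 0;0 0 0 0 0 0'; python3 drive.py '2 0 0 0 0 0;2 0 0 0 0 0;0 0 0 0 0 0;0 0 0 0 0 0'
```

```text
time_s: 23.1
ee_pos: [450.7, 27.5, 208.5]
ee_rot: [179.9, -0.0, 90.0]
force: [-3.9, 2.7, 8.3]
gripper_width: 36.0
gripper_force: 20.0
time_s: 23.5
ee_pos: [450.5, 31.7, 207.5]
ee_rot: [179.9, 0.0, 90.0]
force: [-2.3, 2.5, 5.3]
gripper_width: 35.9
gripper_force: 20.0
```

```bash
python3 drive.py '1.5 0 0.4 0 0 0;1.5 0 0.4 0 0 0;0 0 0 0 0 0;0 0 0 0 0 0'
```

```text
time_s: 23.9
ee_pos: [450.5, 34.8, 206.7]
ee_rot: [179.9, -0.0, 90.0]
force: [-1.7, 2.4, 4.9]
gripper_width: 36.0
gripper_force: 20.0
```

```bash
python3 drive.py '1.5 0 0.4 0 0 0;1.5 0 0.4 0 0 0;0 0 0 0 0 0;0 0 0 0 0 0'
```

```text
time_s: 24.3
ee_pos: [450.5, 37.2, 206.0]
ee_rot: [179.9, 0.1, 90.0]
force: [-1.8, 0.6, 5.9]
gripper_width: 35.7
gripper_force: 20.0
```

```bash
python3 drive.py '1 0 0.3 0 0 0;1 0 0.3 0 0 0;0 0 0 0 0 0;0 0 0 0 0 0'
```

```text
time_s: 24.7
ee_pos: [450.5, 38.6, 205.5]
ee_rot: [179.9, 0.1, 90.0]
force: [-3.1, -0.9, 7.3]
gripper_width: 36.1
gripper_force: 20.0
```

The side force has reversed, so the catch is holding. Backing off slightly, then opening.

```bash
python3 drive.py '-1.5 0 -0.4 0 0 0;0 0 0 0 0 0;0 0 0 0 0 0' && python3 drive.py '0 0 0 0 0 0;0 0 0 0 0 0;0 0 0 0 0 0;0 0 0 0 0 0;0 0 0 0 0 0;0 0 0 0 0 0' 75 && python3 drive.py '0 0 -20 0 0 0;0 0 -30 0 0 0;0 0 -40 0 0 0;0 0 -30 0 0 0;0 0 0 0 0 0;0 0 0 0 0 0'
python3 - <<'E'
from h import *
np.set_printoptions(precision=1,suppress=True)
m=env.camera_model('wrist');im=env.grab_frame('wrist');cv2.imwrite('pics/w6.png',im);s=env.grab_frame('side')
print([proj('wrist',p,m) for p in((451,134,61),(451,34,225))])
cv2.imwrite('pics/v6.png',np.hstack([cv2.resize(im[100:350,220:420],(360,450)),cv2.resize(s[110:330,240:400],(360,450))]))
E
```

```text
time_s: 25.0
ee_pos: [450.5, 37.5, 205.9]
ee_rot: [179.9, 0.1, 90.0]
force: [-2.9, -0.5, 6.0]
gripper_width: 36.0
gripper_force: 20.0
time_s: 25.6
ee_pos: [450.0, 38.3, 205.3]
ee_rot: [180.0, 0.0, 90.0]
force: [0.1, -0.5, 0.3]
gripper_width: 74.9
gripper_force: 0.0
time_s: 26.2
ee_pos: [450.0, 38.3, 325.5]
ee_rot: [179.9, 0.0, 90.0]
force: [0.5, -0.5, 0.1]
gripper_width: 74.8
gripper_force: 0.0
[(np.float64(322.8842107487217), np.float64(98.60186935183118)), (np.float64(322.8721639597986), np.float64(202.62789712547453))]
```

View pics/v6.png

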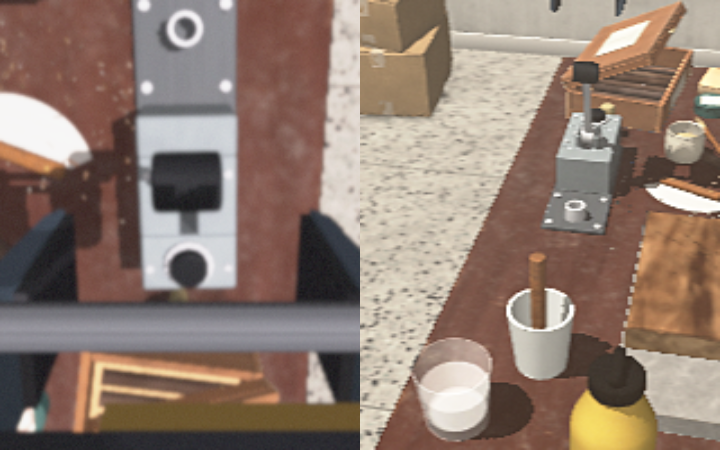

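The roller is up at wrist crop (186,182), and in the side view the lever is upright with the rod standing in the cup. I'll check it still holds after another second, then hand in.

```bash
python3 drive.py '0 0 0 0 0 0;0 0 0 0 0 0;0 0 0 0 0 0;0 0 0 0 0 0;0 0 0 0 0 0;0 0 0 0 0 0;0 0 0 0 0 0;0 0 0 0 0 0'
python3 - <<'E'
from h import *
s=env.grab_frame('side').astype(int);o=cv2.imread('pics/side0.png').astype(int)
for n,(u,v) in dict(grip=(340,145),glass=(283,300),cup=(320,285)).items():print(n,abs(s-o)[v-6:v+7,u-6:u+7].mean())
w=env.grab_frame('wrist').astype(int);print('wrist',abs(w-cv2.imread('pics/w6.png'))[180:220,300:345].mean())
if abs(s-o)[139:152,334:347].mean()<15: print(env.job_done())
E
```

```text
time_s: 27.1
ee_pos: [450.0, 38.3, 325.4]
ee_rot: [180.0, 0.0, 90.0]
force: [-0.8, -0.2, 0.2]
gripper_width: 75.1
gripper_force: 0.0
grip 3.856015779092702
glass 2.923076923076923
cup 4.102564102564102
wrist 5.1503703703703705
the job is handed in; nothing more can be done
None
```

The job is handed in at about 27 s of the 72 s allowed: the rod stands upright in the cup, the button press dropped the lever, the lever is back up and holding by itself, and the cup and glass match the starting picture; the punch was not compared separately, though the arm kept clear of it.

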